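# Hang the slide carrier on the drying rail and slide it to the mark

## Robot

A 6-joint arm with a two-finger parallel gripper is mounted at the origin on a cart in front of the work surface, level with it; the furniture and walls round the work are solid. World frame = base frame: x ahead of the robot, y to its left, z up, the work surface at z = 0. Lengths are in m, angles in degrees, forces in N, time in s.
With the tool pointing down it reaches from about 0.4 to 0.825 m from the base axis. Payload 7 kg.
Tool frame: the origin (TCP) lies midway between the tips of the shut fingers; the grasp point (between the pads) lies ctrl.tcp_to_grasp behind it (ctrl.tcp_to_grasp is the distance from the TCP to the grasp point, in m); z points along the fingers, y is the line along which they close (so a half turn about z gives the same grasp; the last joint's range is limited). The gripper opens to 88 mm and grips with 3 to 60 N. Pads are 19 mm wide; open, the fingers measure 130 mm over their backs; the gripper's body (78 mm by 193 mm) begins 47 mm behind the grasp point.
Start: joints at [16.507, 20.546, 0.682, 0, -70.136, -16.507], TCP at [0.675, -0, 0.19] pointing down, gripper open.
Joint ranges: [-176.03, 176.03], [-82.01, 121.73], [-58.28, 71.71], [-173.87, 95.51], [-174.79, -0.11], [-173.66, 173.66]. Speed limits (degrees/s): [136.94, 136.94, 172.46, 180, 180, 180].

## Interface

Orientations are given as [roll, pitch, yaw] about the fixed x, y, z axes, in that order (R = Rz(yaw) Ry(pitch) Rx(roll)).
In Python, from plant import ctrl, imaging, close_job gives the robot as it stands.
- The arm moves only by the shell command python3 -m crank 'ROWS'. ROWS is JSON, a list of rows, each a list of 3 entries, a list of its own where there are three numbers: the shift along the world's x, y, z in m, then the turn, a rotation vector about the world's x, y, z in degrees, then the opening, from -1 (shut) to 1 (fully open), so that 0 is half open. A call has 1 to 12 rows; each row shifts and turns the commanded pose from where the row before left it; what a row does not reach is not made up. A row lasts 1/10 s, in which the tool goes at most 50 mm and 8.59 degrees, less where a joint would pass 70% of its speed; a pose out of reach is approached as far as the arm can. A call is refused whole if a number of a shift passes 0.05 or a number of a turn 8.59, either way. A call with a gripper value outside its range is refused whole. The fingers move at their own pace and stop on an object; the grip force is fixed at half the most. Time passes only in rows, so rows that do not move let the fingers close. It gives the time, the measured TCP pose, the force, the opening and the grip force at its end, in the units of the state.
- ctrl.get_obs(): the state, without advancing time (a new reading comes with each control period).
- imaging.snapshot(name): name is "scene" or "side" or "wrist"; returns (picture, depth): 420x560x3 uint8, blue, green, red; 420x560 float32, m along the optical axis (not along the pixel's ray), 0 where there is no reading.
- imaging.camera_model(name): a dict with "mtx" (3x3 intrinsics, pixels), "R" (3x3) and "t" (3): a world point X has camera coordinates R X + t. Camera axes: x right, y down, z forward; pixel columns grow to the right and rows downward; lengths in m; the calibration is good to about 2 mm. A picture is of the moment at which its call begins: read the wrist's pose just before it. camera_model takes no time and is no camera call; for the wrist camera it gives the pose at the moment of the call.
- close_job(): hands the job in; it is judged then, once.
The state is a dict: "clock": time; "joint_pos": joint angles; "qvel": joint speeds; "tau": joint torques, N m; "tool_pos": TCP position; "orientation": TCP orientation; "force": force on the tool from outside, world axes, zero at the start; "moment": the same for the moment, N m; "opening": finger opening in m; "gripper_force": force on a finger pad.
Only numpy, scipy, OpenCV 4.12 (cv2) and the standard library are available. Lean on these libraries where they do the work, as an engineer would, in place of code of your own. Each camera call takes 0.05 s, during which the arm holds its last target. There are 200 camera calls.

## Task

Hang the white slide carrier on the drying rail: hook it over the lower bar at the loading gap, where there is no keeper rod above the bar, then slide it along under the keeper rod until its hook is centred under the red marker ring, and leave it hanging there freely. Keep the carrier upright all the time so that its glass slides stay in, and do not disturb the other things on the bench.

Things in the scene. Friction and masses are not known exactly. Their poses are not given: they have to be found in the camera images.
- grip (a point): Centre of the carrier's blue grip tab, the place to grasp; tab 10 mm thick (x), 24 mm wide (y), 36 mm tall, nothing beside it in y. It is 167 mm above the carrier's foot, 40 mm in front (-x) of the hook seat and 12 mm above it. Axes of the carrier: z up, y along its width (along the bar when hung), x from the tab towards the back of the hook. The carrier is loose and weighs about 0.2 kg.
- foot (a point): Centre of the carrier's flat foot, on which it stands upright at the start; same axes as the grip. The rack (white, eight upright glass slides) is 60 mm deep (x), 90 mm wide (y) and 82 mm tall, and is centred 6 mm behind (+x of) the hook seat, so that the carrier hangs nearly level.
- hook (a point): The hook seat: where the bar's axis lies when the carrier hangs on it, 155 mm above the foot; same axes as the grip. The hook is an upside-down U of two 5 mm wires side by side (23 mm wide in y over both), mouth 25 mm wide in x, top of the wire 12.5 mm above the seat. Its front leg (x = -15 mm) runs down to the rack; its back leg (x = +15 mm) is short and ends at hook_tip.
- hook_tip (a point): End of the hook's back leg, 21 mm behind (+x) and 20 mm below the hook seat; its lowest point is 22.5 mm below the seat. The rack's top is 73 mm below the seat, so the hook has a 50 mm throat open to the back (+x): with the seat about 38 mm higher than the bar the carrier can be moved in +x until the bar is under the seat, and then lowered onto it.
- rail_mid (a point): Middle of the bar of the drying stand, on its axis, 190 mm above the bench. The bar is steel, 12 mm thick, 380 mm long, along this point's y axis, between two 12 mm posts at y = +190 and -190 mm of this point; fixed. z up, x away from the robot (the stand may be turned by a few degrees). Under it is a drip tray, 80 mm (x) by 420 mm (y), 18 mm tall, on the bench.
- keeper_end (a point): Free end of the keeper rod, an 8 mm steel rod parallel to the bar, its axis 27 mm above the bar's; it runs from the post at y = -190 mm of rail_mid to here (y = +54 mm). Under it a seated hook slides freely (up to 6 mm of lift) but cannot be put on or taken off. From here to the post at y = +190 mm there is no keeper rod: this is the loading gap.
- gap_mid (a point): Point on the bar's axis near the middle of the loading gap, y = +102 mm from rail_mid: the carrier goes on with its hook centred within 30 mm of here along y. Same axes as rail_mid.
- mark_ring (a point): Centre of the red marker ring (16 mm across, 12 mm wide) round the keeper rod, 27 mm straight above the bar's axis; fixed, but set at a different place along the rod each time, always on the keeper side. Same axes as rail_mid.
- tube_rack: Orange microtube rack, 110 x 73 x 49 mm, bystander; origin at the centre of its underside.
- bottle: White reagent bottle with blue cap, 68 mm across, 160 mm tall, bystander; origin at the centre of its underside.
- petri: The nearer of two beige petri dishes (the farther is fixed), 91 mm across, 14 mm tall, bystander; origin at the centre of its underside.
- tip_rack_1: Dark blue tip rack, 122 x 85 x 66 mm, bystander; origin at the centre of its underside.
- timer: White bench timer with red buttons, 66 x 66 x 18 mm, bystander; origin at the centre of its underside.
- tape: Green tape roll, 64 mm across, 13 mm tall, bystander; origin at the centre of its underside.
- marker: Marker pen with red cap, 143 mm long, 14 mm thick, lying at the right, bystander; origin at the centre of its underside.

How it is judged:
By the outcome, as a careful person would: the job done as asked, in the order asked, and still so for the second after the job is handed in, with the robot touching nothing.
It also fails if it takes over 54 s, if anything falls off the work surface, if the arm or the gripper's body presses on something with over 40 N, if the wrist force passes 120 N, or if a joint passes its speed limit or range.

## Working session

There is one attempt and no reset: what is moved stays moved. The work goes in short steps, Python scripts to look and compute and a shell command to move; the robot and the scene stay as the last step left them, time stands still between calls to the robot, and variables do not carry over. Pictures are saved under pics/ and viewed, at most 10 in all, crops included, and the job is handed in when it is done.

```bash
mkdir -p pics; ls
python3 - <<'E'
from plant import ctrl, imaging
import cv2,numpy as np
print(ctrl.get_obs(), ctrl.tcp_to_grasp)
for n in ("scene","side"):
    p,d=imaging.snapshot(n); m=imaging.camera_model(n)
    cv2.imwrite(f"pics/{n}0.png",p); np.savez(f"{n}0.npz",p=p,d=d,**m)
    print(n,m)
E
```

```text
pics
{'clock': 0.0, 'joint_pos': array([ 1.65054398e+01,  2.05905523e+01,  6.33472383e-01, -2.10052871e-02,
       -7.01373545e+01, -1.65088765e+01]), 'qvel': array([ 0.02991983, -0.0101658 ,  0.04981709, -0.01559104,  0.04586129,
       -0.02342585]), 'tau': array([-8.00930356e-04, -5.82726967e+01,  2.93058443e+01,  6.99745238e+00,
        6.93249181e-03, -2.06530804e-04]), 'tool_pos': array([ 6.74432396e-01, -4.83272292e-05,  1.88627650e-01]), 'orientation': array([ 1.79903847e+02, -7.90522114e-03, -9.00105832e+01]), 'force': array([ 0.14475688,  0.3536393 , -1.16327105]), 'moment': array([0.01166316, 0.03896365, 0.04153599]), 'gripper_force': 0.0, 'opening': 0.08750307327913644} 0.0188
scene {'mtx': array([[506.80900839,   0.        , 276.0356241 ],
       [  0.        , 506.80900839, 206.7533294 ],
       [  0.        ,   0.        ,   1.        ]]), 'R': array([[ 0.77681257, -0.62963257,  0.01118341],
       [-0.25766124, -0.3339951 , -0.90667412],
       [ 0.57460676,  0.70143432, -0.4216835 ]]), 't': array([-0.45394164,  0.26666487,  1.31050392])}
side {'mtx': array([[437.46017566,   0.        , 279.72221774],
       [  0.        , 437.46017566, 213.98235478],
       [  0.        ,   0.        ,   1.        ]]), 'R': array([[-0.99902364, -0.03859114,  0.0215055 ],
       [-0.03519419,  0.4009523 , -0.91542265],
       [ 0.02670453, -0.91528574, -0.40191901]]), 't': array([0.5685816 , 0.1512674 , 1.57119407])}
```

View pics/scene0.png

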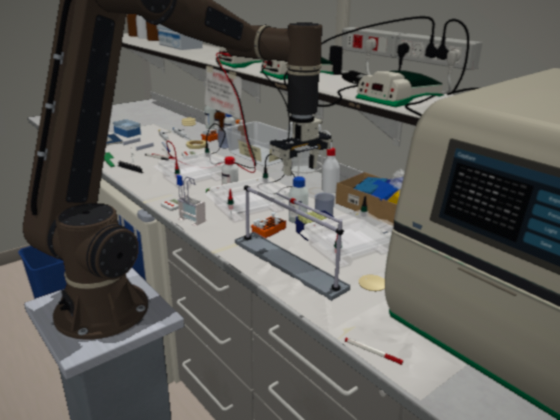

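View pics/side0.png

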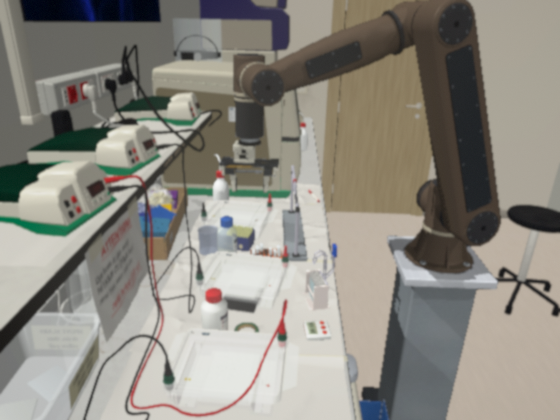

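The scene view shows the carrier at about (190,207), with its blue tab near (181,185). The stand's posts are near (247,195) and (338,255), and its tray is below them. The side view shows the carrier at about (318,288) and the stand end-on at about (293,215).

```bash
cat > h.py <<'E'
import numpy as np, cv2
def world(d,m):
    v,u=np.mgrid[:d.shape[0],:d.shape[1]]
    K=m['mtx']; c=np.stack([(u-K[0,2])/K[0,0]*d,(v-K[1,2])/K[1,1]*d,d],-1)
    return (c-m['t'])@m['R']      # R^T (c-t)
def proj(X,m):
    c=np.asarray(X)@m['R'].T+m['t']; p=c@m['mtx'].T; return p[...,:2]/p[...,2:]
E
python3 - <<'E'
import numpy as np,cv2
from h import *
s=np.load('scene0.npz'); i=np.load('side0.npz')
a=cv2.resize(s['p'][165:305,165:355],None,fx=4,fy=4,interpolation=cv2.INTER_CUBIC)
cv2.imwrite('pics/sc.png',a)
b=cv2.resize(i['p'][160:310,260:350],None,fx=4,fy=4,interpolation=cv2.INTER_CUBIC)
cv2.imwrite('pics/si.png',b)
for n,q,box in(('scene',s,(165,305,165,355)),('side',i,(160,310,260,350))):
    W=world(q['d'],q); hsv=cv2.cvtColor(q['p'],cv2.COLOR_BGR2HSV)
    ok=np.zeros(q['d'].shape,bool); ok[box[0]:box[1],box[2]:box[3]]=1; ok&=q['d']>0
    for nm,c in(('blue',(hsv[...,0]>100)&(hsv[...,0]<130)&(hsv[...,1]>120)),('red',((hsv[...,0]<8)|(hsv[...,0]>172))&(hsv[...,1]>110))):
        k,l,st,ce=cv2.connectedComponentsWithStats((c&ok).astype(np.uint8))
        for j in range(1,k):
            if st[j,4]>5: print(n,nm,ce[j].round(1),st[j],np.median(W[l==j],0).round(3))
    z=ok&(W[...,2]>.15)&(W[...,2]<.26)&(W[...,0]<.75)&(W[...,0]>.3)
    v,u=np.nonzero(z); P=W[z]
    print(n,len(P))
    for k in range(0,len(P),max(1,len(P)//40)): print(u[k],v[k],P[k].round(3))
E
```

```text
scene blue [179.1 179.9] [177 175   6  10  47] [0.404 0.289 0.169]
scene blue [298.6 181.5] [294 177  11  10  98] [0.737 0.069 0.156]
scene blue [298.8 225.6] [296 219   7  14  61] [ 0.676 -0.005  0.038]
scene red [176.5 167. ] [176 165   2   5  10] [0.542 0.566 0.102]
scene red [229.9 195.8] [229 191   3   9  21] [0.544 0.2   0.106]
scene red [291.9 200.1] [290 198   5   5  17] [ 0.518 -0.149  0.223]
scene 1087
284 165 [0.615 0.004 0.259]
287 167 [ 0.619 -0.007  0.255]
287 169 [ 0.614 -0.013  0.252]
290 172 [ 0.626 -0.012  0.239]
179 176 [0.405 0.289 0.184]
179 178 [0.404 0.288 0.178]
184 179 [0.43  0.303 0.163]
194 180 [0.461 0.291 0.156]
298 181 [0.732 0.067 0.157]
182 183 [0.411 0.283 0.16 ]
247 187 [0.507 0.05  0.198]
249 190 [0.507 0.039 0.192]
253 192 [0.51  0.023 0.19 ]
246 194 [0.506 0.054 0.174]
263 195 [ 0.515 -0.02   0.194]
284 196 [ 0.519 -0.113  0.222]
248 198 [0.516 0.058 0.156]
267 199 [ 0.516 -0.038  0.187]
273 200 [ 0.511 -0.073  0.197]
293 201 [ 0.515 -0.157  0.223]
278 203 [ 0.517 -0.088  0.192]
299 204 [ 0.521 -0.175  0.219]
285 206 [ 0.518 -0.119  0.193]
308 207
[... 1371 characters left out ...]
73  0.222]
294 180 [ 0.526 -0.143  0.221]
293 183 [ 0.53  -0.171  0.199]
266 185 [0.621 0.009 0.252]
263 187 [0.631 0.011 0.245]
294 188 [ 0.525 -0.121  0.197]
294 190 [ 0.525 -0.107  0.194]
296 193 [ 0.518 -0.069  0.197]
294 198 [ 0.524 -0.03   0.193]
297 202 [0.514 0.015 0.197]
297 206 [0.514 0.063 0.202]
298 209 [0.51  0.068 0.193]
298 213 [0.51  0.066 0.178]
298 217 [0.509 0.062 0.162]
333 243 [0.411 0.291 0.187]
335 246 [0.406 0.306 0.185]
334 249 [0.408 0.307 0.176]
318 251 [0.452 0.302 0.166]
323 252 [0.437 0.294 0.159]
324 253 [0.434 0.294 0.155]
326 254 [0.43  0.309 0.161]
333 255 [0.409 0.303 0.155]
316 258 [0.458 0.322 0.154]
285 303 [0.538 0.612 0.203]
283 307 [0.543 0.578 0.168]
```

View pics/sc.png

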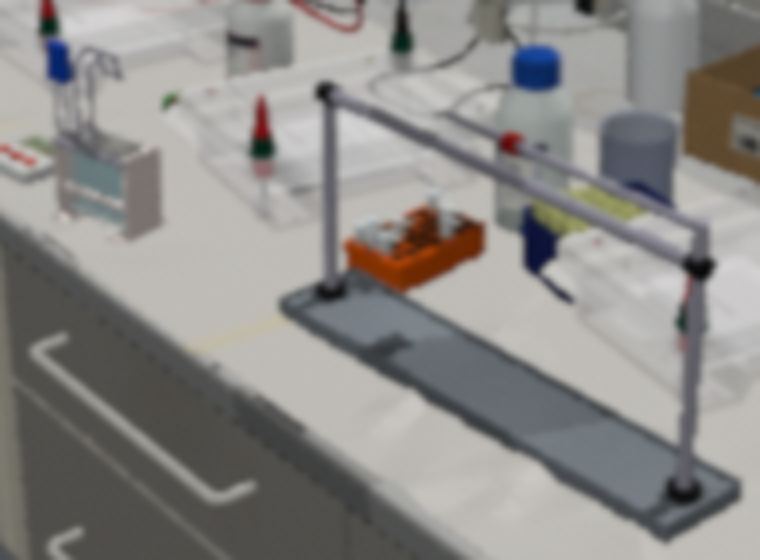

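View pics/si.png

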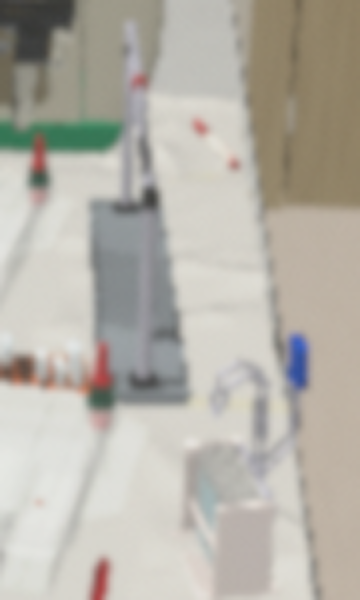

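The scene crop shows the blue tab at full-image (179,180), the red ring at (292,200), post tops at (246,187) and (340,232), and the keeper's free end near (278,193). The side crop shows the blue tab at (334,250), with the hook to its left (+x).

Run:
```python
import numpy as np,cv2
from h import *
from plant import ctrl, imaging
from scipy.spatial.transform import Rotation as Ro
from scipy.optimize import least_squares
m=imaging.camera_model('wrist'); o=ctrl.get_obs()
Rt=Ro.from_euler('xyz',o['orientation'],degrees=True).as_matrix()
c=-m['R'].T@m['t']; print('cam in tool',Rt.T@(c-o['tool_pos']),'axis',Rt.T@m['R'][2], m['mtx'][0,0])
s=np.load('scene0.npz'); i=np.load('side0.npz')
# stand: hand pixels in scene (crop/4+165): gap-side bar end, keeper-side bar end(post junction)
A=lambda q,x,y:(x/4+q[0],y/4+q[1])
for nm,X in (('postL',[.509,.058,.19]),('postR',[.531,-.322,.19]),('ring',[.518,-.15,.217]),('kend',[.515,-.078,.217]),('grip',[.407,.296,.167])):
    print(nm,proj(X,s).round(1),proj(X,i).round(1))
# bar points by depth -> line
for n,q,box in(('scene',s,(185,240,240,345)),('side',i,(165,215,285,305))):
    W=world(q['d'],q); ok=np.zeros(q['d'].shape,bool); ok[box[0]:box[1],box[2]:box[3]]=1
    ok&=(q['d']>0)&(abs(W[...,0]-.52)<.025)
    for lab,lo,hi in(('bar',.183,.203),('keeper',.212,.226)):
        P=W[ok&(W[...,2]>lo)&(W[...,2]<hi)&(W[...,1]>-.31)&(W[...,1]<.05)]
        if len(P)>5:
            f=np.polyfit(P[:,1],P[:,0],1); print(n,lab,len(P),'dx/dy',f,'yaw',np.degrees(np.arctan(-f[0])),'y',P[:,1].min(),P[:,1].max(),'z',P[:,2].mean())
    # carrier rack points: bounding rectangle of rack/foot
    box=(165,230,165,215) if n=='scene' else (240,312,295,345)
    ok=np.zeros(q['d'].shape,bool); ok[box[0]:box[1],box[2]:box[3]]=1
    ok&=(abs(W[...,0]-.45)<.08)&(abs(W[...,1]-.3)<.08)&(W[...,2]>.02)&(W[...,2]<.09)
    P=W[ok]; r=cv2.minAreaRect(P[:,:2].astype(np.float32)*1000); print(n,'rack',len(P),r,P.min(0),P.max(0))
```

```text
cam in tool [ 6.61511269e-02 -1.69064176e-05 -1.94100950e-01] axis [-2.45584604e-01 -2.08696864e-04  9.69375138e-01] 320.1382558980999
postL [245.9 188.6] [298.3 208.8]
postR [339.3 232. ] [293.  172.6]
ring [292.3 201.9] [296.2 180.3]
kend [275.2 194. ] [296.9 187. ]
grip [178.9 180.1] [333.9 250.1]
scene bar 414 dx/dy [-0.05263798  0.51309089] yaw 3.013153451396837 y -0.30953477006096614 0.04972886074434554 z 0.19434050483703058
scene keeper 201 dx/dy [-0.05166416  0.51411173] yaw 2.9575087919931673 y -0.30990998378504053 -0.07572179901149025 z 0.22058549277438858
scene rack 511 ((476.5026550292969, 305.5409240722656), (114.1731948852539, 103.41919708251953), 7.228990077972412) [0.41968278 0.24837665 0.02034401] [0.52984359 0.35635893 0.08976145]
side bar 86 dx/dy [-0.06583986  0.51737729] yaw 3.7669094486007726 y -0.30853392377734096 0.0491791265766893 z 0.19686055972624655
side keeper 50 dx/dy [-0.06020306  0.51651225] yaw 3.4452229452748964 y -0.3098769553809539 -0.07491443204515368 z 0.22176804188369081
side rack 641 ((462.55987548828125, 287.2569274902344), (64.20746612548828, 147.62916564941406), 26.296735763549805) [0.42027155 0.22918512 0.02004357] [0.51471685 0.36085001 0.08991624]
```

```bash
python3 -m crank '[[[0,0,0.045],[0,0,-7.5],1],[[0,0,0.045],[0,0,-7.5],1],[[0,0,0.04],[0,0,-7.5],1],[[-0.03,0.033,0],[0,0,-7.5],1],[[-0.03,0.033,0],[0,0,-7.5],1],[[-0.03,0.033,0],[0,0,-7.5],1],[[-0.03,0.033,0],[0,0,-7.5],1],[[-0.03,0.033,0],[0,0,-7.5],1],[[-0.03,0.033,0],[0,0,-7.5],1],[[-0.03,0.033,0],[0,0,-7.5],1],[[-0.03,0.033,0],[0,0,-7.5],1],[[-0.03,0.032,0],[0,0,-7.5],1]]'; python3 -m crank '[[[0,0,0],[0,0,0],1],[[0,0,0],[0,0,0],1]]'
python3 - <<'E'
import numpy as np,cv2
from h import *
from plant import ctrl, imaging
m=imaging.camera_model('wrist'); p,d=imaging.snapshot('wrist'); print(ctrl.get_obs()['joint_pos'])
np.savez('wrist1.npz',p=p,d=d,**m); cv2.imwrite('pics/w1.png',p)
W=world(d,m); hsv=cv2.cvtColor(p,cv2.COLOR_BGR2HSV)
b=(hsv[...,0]>100)&(hsv[...,0]<130)&(hsv[...,1]>120)&(W[...,2]>.13)&(W[...,2]<.2)
P=W[b]; print(b.sum(),P.min(0),P.max(0),np.median(P,0))
t=b&(W[...,2]>.178); print('top',t.sum(),cv2.minAreaRect(W[t][:,:2].astype(np.float32)*1000))
r=(abs(W[...,0]-.45)<.08)&(abs(W[...,1]-.3)<.08)&(W[...,2]>.07)&(W[...,2]<.09)
print('rack top',r.sum(),cv2.minAreaRect(W[r][:,:2].astype(np.float32)*1000))
r=(abs(W[...,0]-.45)<.08)&(abs(W[...,1]-.3)<.08)&(W[...,2]>.155)&(W[...,2]<.175)&~b
print('hook top',r.sum(),cv2.minAreaRect(W[r][:,:2].astype(np.float32)*1000))
E
```

```text
clock: 1.3
tool_pos: [0.4045, 0.2958, 0.3194]
orientation: [180.0, -0.0, 180.0]
force: [0.2, 0.8, 0.0]
opening: 0.0878
gripper_force: 0.0
clock: 1.5
tool_pos: [0.4052, 0.2956, 0.3195]
orientation: [-180.0, -0.0, -179.5]
force: [0.1, 0.2, -0.2]
opening: 0.088
gripper_force: 0.0
[ 5.84841469e+01  4.61453090e-01 -7.71505358e+00 -2.86153086e-04
 -8.18471825e+01 -1.48071365e+02]
256 [0.39670142 0.28442262 0.1556769 ] [0.40961411 0.30666934 0.18561216] [0.40162863 0.29505705 0.18284263]
top 204 ((403.8270263671875, 295.2839660644531), (10.201067924499512, 22.47911262512207), 13.123080253601074)
rack top 606 ((446.9947509765625, 306.48486328125), (45.4979248046875, 90.13235473632812), 13.695329666137695)
hook top 255 ((428.71044921875, 302.19970703125), (61.72425079345703, 22.89771842956543), 13.11893081665039)
```

View pics/w1.png

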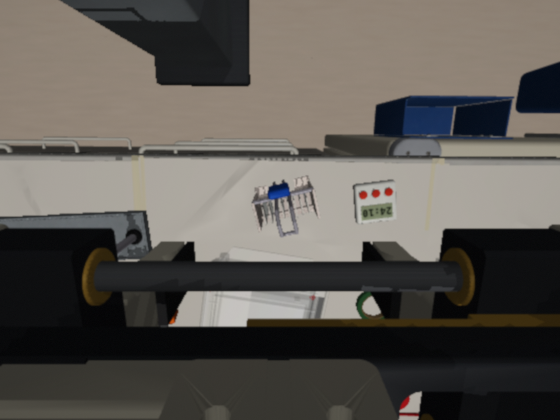

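The wrist view shows the blue tab at (278,190), the hook wires running to (288,232) and the rack tilted. The fits agree on a carrier yaw of about 13°, with the grip at (0.405,0.2955), directly below the TCP.

```bash
python3 -m crank '[[[0,0,-0.02],[0,0,6.6],1],[[0,0,-0.03],[0,0,6.6],1],[[0,0,-0.03],[0,0,0],1],[[0,0,-0.03],[0,0,0],1],[[0,0,-0.03],[0,0,0],1],[[0,0,-0.029],[0,0,0],1],[[0,0,0],[0,0,0],1],[[0,0,0],[0,0,0],1]]'; python3 -m crank '[[[0,0,0],[0,0,0],-1],[[0,0,0],[0,0,0],-1],[[0,0,0],[0,0,0],-1],[[0,0,0],[0,0,0],-1],[[0,0,0],[0,0,0],-1],[[0,0,0],[0,0,0],-1],[[0,0,0],[0,0,0],-1],[[0,0,0],[0,0,0],-1]]'
```

```text
clock: 2.35
tool_pos: [0.407, 0.2941, 0.151]
orientation: [-179.9, -0.0, -166.6]
force: [0.5, 0.6, 0.1]
opening: 0.0877
gripper_force: 0.0
clock: 3.15
tool_pos: [0.406, 0.2949, 0.1506]
orientation: [-180.0, -0.0, -166.5]
force: [-0.5, -0.5, 0.2]
opening: 0.0289
gripper_force: 0.0
```

```bash
python3 -m crank '[[[0,0,0],[0,0,0],-1],[[0,0,0],[0,0,0],-1],[[0,0,0],[0,0,0],-1],[[0,0,0],[0,0,0],-1]]'; python3 -m crank '[[[0,0,0.01],[0,0,0],-1],[[0,0,0.02],[0,0,0],-1],[[0,0,0.03],[0,0,0],-1],[[0,0,0.03],[0,0,0],-1],[[0,0,0],[0,0,0],-1]]'
```

```text
clock: 3.55
tool_pos: [0.4061, 0.2949, 0.1506]
orientation: [-180.0, -0.0, -166.5]
force: [0.4, 0.2, -0.7]
opening: 0.0013
gripper_force: 0.0
clock: 4.05
tool_pos: [0.408, 0.2965, 0.2457]
orientation: [179.8, 0.4, -166.5]
force: [0.4, 0.2, -1.1]
opening: 0.0004
gripper_force: 0.0
```

Run:
```python
import numpy as np,cv2
from h import *
from plant import ctrl, imaging
o=ctrl.get_obs(); print(o['tool_pos'],o['orientation'],o['opening'])
out=[]
for n in('scene','side','wrist'):
    m=imaging.camera_model(n); p,d=imaging.snapshot(n)
    np.savez(n+'2.npz',p=p,d=d,**m)
    W=world(d,m); hsv=cv2.cvtColor(p,cv2.COLOR_BGR2HSV)
    b=(hsv[...,0]>100)&(hsv[...,0]<130)&(hsv[...,1]>120)&(abs(W[...,0]-.42)<.1)&(abs(W[...,1]-.29)<.1)&(W[...,2]>0.02)
    P=W[b]; print(n,b.sum(),P.min(0),P.max(0),np.median(P,0)) if b.any() else print(n,'none')
    c={'scene':p[130:240,140:250],'side':p[200:310,270:380],'wrist':cv2.resize(p[80:300,170:390],(110,110),interpolation=cv2.INTER_AREA)}[n]
    out.append(cv2.resize(c if n!='wrist' else p[80:300,170:390],(400 if n!='wrist' else 0 or 400,400),interpolation=cv2.INTER_CUBIC) if 0 else cv2.resize(c if n!='wrist' else p[80:300,170:390],(266,266),interpolation=cv2.INTER_CUBIC))
cv2.imwrite('pics/m2.png',np.hstack(out))
```

```text
[0.40795765 0.29649883 0.24570926] [ 179.76665703    0.37429542 -166.50562041] 0.000380560582982899
scene 47 [0.39766726 0.2782738  0.15400184] [0.41508084 0.30272425 0.1873915 ] [0.40410602 0.29065777 0.16956087]
side 31 [0.40422679 0.29411173 0.15742914] [0.4109043  0.31287305 0.18898304] [0.40831015 0.3073645  0.17258416]
wrist 538 [0.34218854 0.23823941 0.07811025] [0.43078706 0.30968532 0.43572617] [0.40077783 0.29350158 0.18307221]
```

View pics/m2.png

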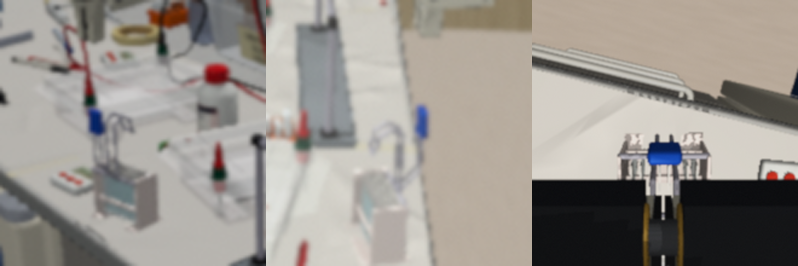

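The crops show the carrier undisturbed, with its tab at the same place. The gripper isn't visible above it in the scene or side crops, so I'll find out where it really is.

Run:
```python
import numpy as np,cv2
from h import *
a=np.load('scene2.npz');b=np.load('side2.npz');w=np.load('wrist2.npz')
T=np.array([.408,.2965,.2457])
for q in(a,b,w):
    print(proj(T,q), q['mtx'][0,0])
    c=q['R']@T+q['t']; u,v=proj(T,q).round().astype(int); print('expected depth',c[2]); print(q['d'][max(0,v-40):v+41:10,max(0,u-30):u+31:10].round(3))
W=world(w['d'],w)
m=(w['d']>0)&(w['d']<.22); v,u=np.nonzero(m); print('near px',m.sum(),u.min(),u.max(),v.min(),v.max(),W[m].min(0),W[m].max(0))
cv2.imwrite('pics/s2.png',np.hstack([cv2.resize(a['p'],(400,300)),cv2.resize(b['p'],(400,300))]))
```

```text
[177.41536388 157.50770222] 506.80900839379024
expected depth 1.6493111129862452
[[3.016 1.631 1.579 1.55  1.536 1.534 2.784]
 [2.815 2.81  2.828 1.563 1.52  1.558 2.819]
 [2.63  2.646 2.601 1.611 2.648 2.652 2.208]
 [2.488 2.491 2.469 2.489 2.488 2.485 2.21 ]
 [2.358 2.371 2.331 2.148 2.145 2.158 2.145]
 [2.235 2.05  2.045 1.975 2.034 2.038 2.04 ]
 [2.133 2.133 2.122 1.678 2.015 2.052 2.081]
 [2.037 2.034 2.037 2.041 1.712 2.043 2.017]
 [1.944 1.946 1.946 1.947 1.765 1.951 1.961]]
[335.60567095 225.1254267 ] 437.4601756597378
expected depth 1.211955794403719
[[2.21  2.209 1.142 1.083 1.083 1.085 0.   ]
 [2.091 2.087 0.    1.067 1.081 1.085 0.   ]
 [1.977 1.976 0.    1.166 0.    0.    0.   ]
 [1.862 1.871 0.    0.    0.    0.    0.   ]
 [1.771 1.771 1.794 3.896 3.913 3.931 3.912]
 [1.684 1.696 1.698 3.733 3.755 3.712 3.77 ]
 [1.615 1.618 1.62  1.229 3.602 3.574 3.574]
 [1.517 1.23  1.231 1.238 3.43  3.42  3.413]
 [1.484 1.486 1.247 3.274 3.254 3.286 3.295]]
[280.1344342  241.22227915] 320.1382558980999
expected depth 0.20095068706760588
[[0.441 0.442 0.271 0.269 0.271 0.443 0.424]
 [0.445 0.444 0.26  0.258 0.26  0.446 0.426]
 [0.448 0.369 0.312 0.45  0.311 0.45  0.425]
 [0.089 0.088 0.291 0.453 0.289 0.088 0.088]
 [0.08  0.08  0.161 0.167 0.161 0.08  0.079]
 [0.074 0.074 0.149 0.151 0.085 0.075 0.073]
 [0.075 0.074 0.086 0.085 0.085 0.073 0.073]
 [0.074 0.074 0.082 0.082 0.082 0.074 0.075]
 [0.075 0.076 0.082 0.08  0.081 0.076 0.074]]
near px 80278 0 559 224 419 [0.34920316 0.20607572 0.27769507] [0.42059428 0.38158775 0.39525758]
```

View pics/s2.png

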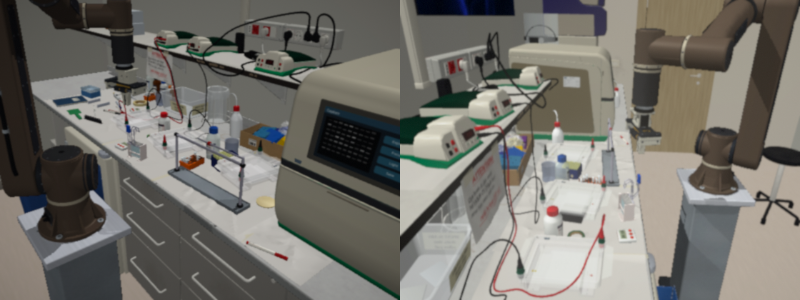

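Run:
```python
import numpy as np
from h import *
for n in('scene','side','wrist'):
    q=np.load(n+'2.npz'); W=world(q['d'],q); ok=(q['d']>0)&(np.hypot(W[...,0]-.41,W[...,1]-.297)<.11)&(W[...,2]>.2)
    for lo in np.arange(.2,.46,.015):
        k=ok&(W[...,2]>=lo)&(W[...,2]<lo+.015)
        if k.sum()>2: print(n,round(lo,3),k.sum(),W[k].min(0).round(3),W[k].max(0).round(3))
```

```text
scene 0.275 13 [0.4   0.272 0.283] [0.423 0.307 0.29 ]
scene 0.29 53 [0.395 0.272 0.29 ] [0.426 0.309 0.305]
scene 0.305 55 [0.394 0.271 0.305] [0.426 0.311 0.32 ]
scene 0.32 61 [0.395 0.268 0.32 ] [0.426 0.314 0.335]
scene 0.335 38 [0.36  0.203 0.335] [0.431 0.366 0.35 ]
scene 0.35 224 [0.353 0.198 0.35 ] [0.467 0.381 0.365]
scene 0.365 286 [0.351 0.191 0.365] [0.472 0.383 0.38 ]
scene 0.38 396 [0.349 0.19  0.38 ] [0.469 0.399 0.395]
scene 0.395 131 [0.379 0.236 0.395] [0.448 0.386 0.41 ]
scene 0.41 130 [0.379 0.238 0.41 ] [0.444 0.306 0.425]
scene 0.425 99 [0.376 0.235 0.425] [0.444 0.302 0.44 ]
scene 0.44 189 [0.368 0.234 0.44 ] [0.456 0.304 0.455]
scene 0.455 125 [0.372 0.254 0.455] [0.444 0.31  0.47 ]
side 0.275 17 [0.397 0.29  0.285] [0.423 0.315 0.289]
side 0.29 64 [0.395 0.284 0.29 ] [0.424 0.316 0.305]
side 0.305 57 [0.397 0.28  0.306] [0.425 0.319 0.32 ]
side 0.32 15 [0.395 0.28  0.32 ] [0.425 0.315 0.334]
side 0.335 14 [0.365 0.299 0.339] [0.424 0.388 0.35 ]
side 0.35 256 [0.351 0.218 0.35 ] [0.468 0.395 0.365]
side 0.365 327 [0.351 0.21  0.365] [0.469 0.399 0.38 ]
side 0.38 504 [0.352 0.205 0.38 ] [0.469 0.401 0.395]
side 0.395 164 [0.38  0.253 0.395] [0.445 0.321 0.41 ]
side 0.41 128 [0.381 0.255 0.41 ] [0.443 0.321 0.425]
side 0.425 112 [0.373 0.268 0.425] [0.456 0.32  0.44 ]
side 0.44 161 [0.37  0.257 0.44 ] [0.456 0.337 0.455]
side 0.455 176 [0.373 0.283 0.455] [0.446 0.336 0.47 ]
wrist 0.275 175 [0.393 0.286 0.278] [0.398 0.299 0.29 ]
wrist 0.29 263 [0.393 0.286 0.29 ] [0.401 0.298 0.305]
wrist 0.32 528 [0.399 0.289 0.322] [0.413 0.299 0.328]
wrist 0.335 3034 [0.349 0.206 0.335] [0.421 0.382 0.35 ]
wrist 0.35 15702 [0.354 0.21  0.35 ] [0.416 0.38  0.365]
wrist 0.365 27327 [0.36  0.23  0.365] [0.408 0.347 0.38 ]
wrist 0.38 33138 [0.368 0.235 0.38 ] [0.395 0.343 0.395]
wrist 0.395 111 [0.388 0.247 0.395] [0.395 0.271 0.395]
```

Run:
```python
import numpy as np
from h import *
for n,c,z0 in(('scene0',(.675,0),.1886),('side0',(.675,0),.1886),('wrist1',(.405,.2956),.3195),('scene2',(.408,.2965),.2457),('side2',(.408,.2965),.2457),('wrist2',(.408,.2965),.2457)):
    q=np.load(n+'.npz'); W=world(q['d'],q); ok=(q['d']>0)&(abs(W[...,0]-c[0])<.08)&(abs(W[...,1]-c[1])<.08)&(W[...,2]>z0-.02)&(W[...,2]<z0+.2)
    z=np.sort(W[ok][:,2]); print(n,z0,len(z),(z[[0,3,10,30]]-z0).round(4), 'hist',np.histogram(z-z0,np.arange(-.02,.15,.01))[0])
```

```text
scene0 0.1886 1251 [0.0381 0.0403 0.0426 0.0473] hist [  0   0   0   0   0   1  46  48  44  57  54  37  19 103 140  76]
side0 0.1886 1078 [0.0412 0.0437 0.0461 0.053 ] hist [  0   0   0   0   0   0  22  31  25  30  40  30  13 102 136  99]
wrist1 0.3195 83534 [0.0359 0.036  0.0364 0.037 ] hist [    0     0     0     0     0   117   615   803   478   427  1296   924
  2421 15840 20544  9835]
scene2 0.2457 1220 [0.037  0.0401 0.0436 0.048 ] hist [  0   0   0   0   0   3  32  34  37  37  41  29  36 114 149  85]
side2 0.2457 1248 [0.0388 0.0394 0.0423 0.0475] hist [  0   0   0   0   0   5  36  40  44  19   9   1  40 105 146  81]
wrist2 0.2457 77840 [0.032  0.0324 0.0336 0.0357] hist [    0     0     0     0     0    94   194   150     0   487    42   342
  3253 13166 20595 18742]
```

The gripper body and tips sit about 35 mm higher than the reported TCP in every view, from the start onward. The fingers therefore closed above the tab, and I'll allow for that offset in z.

```bash
python3 -m crank '[[[0,0,0],[0,0,0],0.4],[[0,0,0],[0,0,0],0.4],[[0,0,0],[0,0,0],0.4],[[0,0,0],[0,0,0],0.4],[[0,0,0],[0,0,0],0.4],[[0,0,0],[0,0,0],0.4],[[0,0,0],[0,0,0],0.4],[[0,0,0],[0,0,0],0.4]]'; python3 -m crank '[[[0,0,-0.03],[0,0,0],0.4],[[0,0,-0.03],[0,0,0],0.4],[[0,0,-0.03],[0,0,0],0.4],[[0,0,-0.02],[0,0,0],0.4],[[0,0,-0.015],[0,0,0],0.4],[[0,0,0],[0,0,0],0.4],[[0,0,0],[0,0,0],0.4]]'
```

```text
clock: 5.0
tool_pos: [0.4061, 0.2949, 0.2406]
orientation: [180.0, 0.0, -166.5]
force: [0.2, 0.2, 1.0]
opening: 0.0581
gripper_force: 0.0
clock: 5.7
tool_pos: [0.4063, 0.295, 0.1159]
orientation: [-180.0, 0.0, -166.5]
force: [0.4, -0.2, 0.5]
opening: 0.0611
gripper_force: 0.0
```

```bash
python3 -m crank '[[[0,0,0],[0,0,0],-1],[[0,0,0],[0,0,0],-1],[[0,0,0],[0,0,0],-1],[[0,0,0],[0,0,0],-1],[[0,0,0],[0,0,0],-1],[[0,0,0],[0,0,0],-1],[[0,0,0],[0,0,0],-1],[[0,0,0],[0,0,0],-1]]'
```

```text
clock: 6.5
tool_pos: [0.406, 0.2949, 0.1156]
orientation: [-180.0, -0.0, -166.5]
force: [-1.8, 0.5, 2.3]
opening: 0.0236
gripper_force: 30.0
```

Grasped (23.6 mm opening, 30 N). Next I lift, then carry along −y in front of the rail and turn to the rail's yaw of about 3.2°.

```bash
python3 -m crank '[[[0,0,0.005],[0,0,0],-1],[[0,0,0.012],[0,0,0],-1],[[0,0,0.015],[0,0,0],-1],[[0,0,0.015],[0,0,0],-1],[[0,0,0.015],[0,0,0],-1],[[0,0,0.01],[0,0,0],-1],[[0,0,0.005],[0,0,0],-1],[[0,0,0],[0,0,0],-1]]'; python3 -m crank '[[[0,-0.008,0],[0,0,0],-1],[[0,-0.015,0],[0,0,-1],-1],[[0,-0.02,0],[0,0,-1],-1],[[0,-0.02,0],[0,0,-1],-1],[[0,-0.02,0],[0,0,-1],-1],[[0,-0.02,0],[0,0,-1],-1],[[0,-0.02,0],[0,0,-1],-1],[[0,-0.02,0],[0,0,-1],-1],[[0,-0.02,0],[0,0,-1],-1],[[0,-0.02,0],[0,0,-1],-1],[[0,-0.02,0],[0,0,-1],-1],[[0,-0.02,0],[0,0,-0.3],-1]]'; python3 -m crank '[[[0,-0.02,0],[0,0,0],-1],[[0,-0.02,0],[0,0,0],-1],[[0,-0.02,0],[0,0,0],-1],[[0,-0.02,0],[0,0,0],-1],[[0.002,-0.015,0],[0,0,0],-1],[[0.002,-0.01,0],[0,0,0],-1],[[0,-0.004,0],[0,0,0],-1],[[0,0,0],[0,0,0],-1],[[0,0,0],[0,0,0],-1]]'
cat > look.py <<'E'
import sys,numpy as np,cv2
from h import *
from plant import ctrl, imaging
t=sys.argv[1]; o=ctrl.get_obs(); print(o['tool_pos'],o['orientation'],o['force'])
for n in('scene','side','wrist'):
    m=imaging.camera_model(n); p,d=imaging.snapshot(n); np.savez(n+t+'.npz',p=p,d=d,**m); cv2.imwrite(f'pics/{n}{t}.png',p)
E
python3 look.py 3
python3 - <<'E'
import cv2,numpy as np
w=cv2.imread('pics/wrist3.png'); s=cv2.imread('pics/side3.png'); c=cv2.imread('pics/scene3.png')
R=lambda a:cv2.resize(a,(400,300),interpolation=cv2.INTER_CUBIC)
cv2.imwrite('pics/m3.png',np.vstack([np.hstack([R(w),R(s[120:300,230:400][:128])]),np.hstack([R(c[140:290,190:390]),R(s[150:285,240:420])])]))
E
```

```text
clock: 7.3
tool_pos: [0.4062, 0.2951, 0.1932]
orientation: [180.0, 0.0, -166.5]
force: [-0.1, -0.4, -1.5]
opening: 0.0235
gripper_force: 30.0
clock: 8.5
tool_pos: [0.4055, 0.0698, 0.1927]
orientation: [180.0, 0.0, -177.0]
force: [0.2, -0.9, -1.6]
opening: 0.0237
gripper_force: 30.0
clock: 9.4
tool_pos: [0.41, -0.037, 0.1925]
orientation: [180.0, 0.0, -176.8]
force: [0.0, 1.7, -1.8]
opening: 0.0235
gripper_force: 30.0
[ 0.4100102  -0.03700425  0.19254595] [ 1.79992798e+02  3.59720383e-03 -1.76849681e+02] [ 0.02576973  1.69936327 -1.78026467]
```

View pics/m3.png

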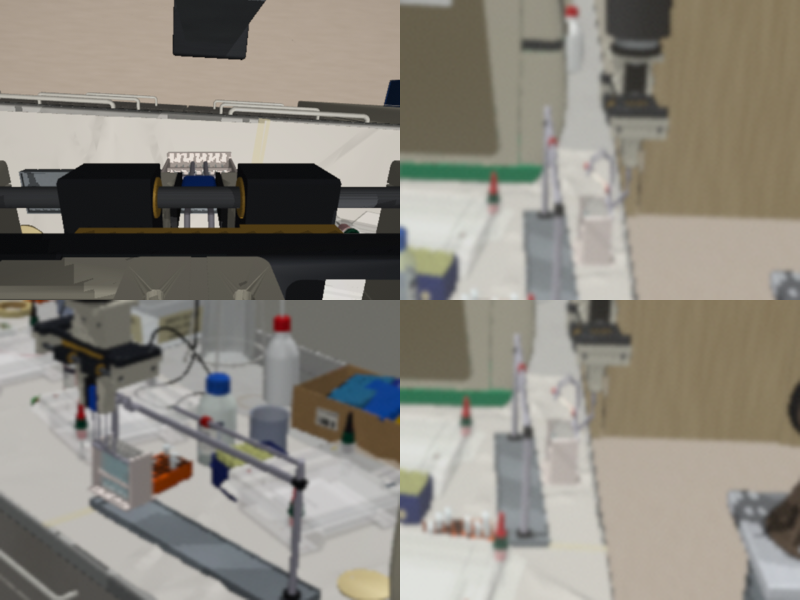

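The carrier is held upright in front of the gap, with the hook in the side view at about full-image (326,190). I'll measure the hook against the bar from depth.

Run:
```python
import numpy as np
from h import *
for n in('scene','side','wrist'):
    q=np.load(n+'3.npz'); W=world(q['d'],q); ok=(q['d']>0)
    # hook above seat plane / rack
    for lab,lo,hi,x0,x1,y0,y1 in(('hooktop',.235,.26,.425,.5,-.07,.02),('hookmid',.205,.235,.43,.5,-.07,.02),('rack',.085,.155,.40,.5,-.11,.04),('racktop',.145,.165,.40,.5,-.11,.04),('barmid',.183,.203,.495,.54,-.30,.03),('keeper',.21,.23,.495,.54,-.30,-.05)):
        k=ok&(W[...,2]>lo)&(W[...,2]<hi)&(W[...,0]>x0)&(W[...,0]<x1)&(W[...,1]>y0)&(W[...,1]<y1)
        if k.sum()>3:
            P=W[k]; print(n,lab,k.sum(),np.percentile(P,2,axis=0).round(3),np.median(P,0).round(3),np.percentile(P,98,axis=0).round(3), np.polyfit(P[:,1]+.03,P[:,0],1).round(4) if x0==.495 else '')
```

```text
scene hooktop 25 [ 0.431 -0.059  0.235] [ 0.454 -0.047  0.241] [ 0.467 -0.028  0.249] 
scene hookmid 34 [ 0.434 -0.05   0.206] [ 0.468 -0.043  0.217] [ 0.474 -0.026  0.231] 
scene rack 633 [ 0.432 -0.085  0.086] [ 0.447 -0.052  0.117] [0.48  0.006 0.154] 
scene racktop 225 [ 0.431 -0.084  0.146] [ 0.452 -0.052  0.157] [0.477 0.005 0.162] 
scene barmid 367 [ 0.511 -0.295  0.187] [ 0.521 -0.16   0.195] [0.532 0.014 0.199] [-0.052   0.5148]
scene keeper 196 [ 0.515 -0.297  0.214] [ 0.524 -0.191  0.221] [ 0.532 -0.088  0.225] [-0.0531  0.5154]
side hooktop 29 [ 0.425 -0.055  0.236] [ 0.45  -0.036  0.241] [ 0.465 -0.02   0.254] 
side hookmid 35 [ 0.434 -0.05   0.206] [ 0.438 -0.026  0.221] [ 0.473 -0.019  0.235] 
side rack 297 [ 0.434 -0.077  0.085] [0.46  0.01  0.121] [0.481 0.019 0.154] 
side racktop 165 [ 0.432 -0.076  0.145] [ 0.456 -0.019  0.158] [0.479 0.018 0.163] 
side barmid 74 [ 0.512 -0.287  0.194] [ 0.521 -0.07   0.197] [0.535 0.026 0.2  ] [-0.0685  0.5191]
side keeper 52 [ 0.518 -0.286  0.217] [ 0.527 -0.144  0.222] [ 0.536 -0.075  0.227] [-0.0591  0.5184]
wrist hooktop 218 [ 0.432 -0.046  0.235] [ 0.437 -0.029  0.237] [ 0.44  -0.024  0.239] 
wrist hookmid 260 [ 0.43  -0.047  0.224] [ 0.432 -0.042  0.233] [ 0.436 -0.024  0.235] 
wrist rack 884 [ 0.429 -0.079  0.087] [ 0.438 -0.036  0.109] [0.445 0.008 0.154] 
wrist racktop 86 [ 0.424 -0.053  0.152] [ 0.43  -0.037  0.154] [ 0.434 -0.018  0.164]
```

```bash
python3 -m crank '[[[0.008,0.001,0],[0,0,0],-1],[[0.014,0.001,0],[0,0,0],-1],[[0.016,0.001,0],[0,0,0],-1],[[0.015,0,0],[0,0,0],-1],[[0.011,0.001,0],[0,0,0],-1],[[0.006,0,0],[0,0,0],-1],[[0,0,0],[0,0,0],-1],[[0,0,0],[0,0,0],-1]]'; python3 look.py 4
python3 - <<'E'
import numpy as np
from h import *
for n in('scene','side'):
    q=np.load(n+'4.npz'); W=world(q['d'],q); ok=(q['d']>0)
    for lab,lo,hi,x0,x1,y0,y1 in(('hooktop',.236,.26,.49,.56,-.07,.02),('hookmid',.208,.236,.49,.56,-.07,.02),('rack',.085,.155,.47,.57,-.11,.04),('bar',.183,.203,.495,.54,-.02,.03),):
        k=ok&(W[...,2]>lo)&(W[...,2]<hi)&(W[...,0]>x0)&(W[...,0]<x1)&(W[...,1]>y0)&(W[...,1]<y1)
        if k.sum()>3: P=W[k]; print(n,lab,k.sum(),np.percentile(P,2,axis=0).round(3),np.median(P,0).round(3),np.percentile(P,98,axis=0).round(3))
import cv2
s=np.load('side4.npz')['p'];c=np.load('scene4.npz')['p']
R=lambda a:cv2.resize(a,(400,600),interpolation=cv2.INTER_CUBIC)
cv2.imwrite('pics/m4.png',np.hstack([R(c[160:250,225:285]),R(s[160:250,270:330])]))
E
```

```text
clock: 10.35
tool_pos: [0.4797, -0.0333, 0.1923]
orientation: [-180.0, -0.0, -176.9]
force: [0.4, 0.2, -2.1]
opening: 0.024
gripper_force: 30.0
[ 0.47973327 -0.03327987  0.1923022 ] [-1.79997437e+02 -4.50533306e-02 -1.76854944e+02] [ 0.35241814  0.15470253 -2.11425901]
scene hooktop 25 [ 0.491 -0.063  0.238] [ 0.518 -0.044  0.242] [ 0.532 -0.027  0.257]
scene hookmid 46 [ 0.495 -0.06   0.209] [ 0.536 -0.041  0.219] [ 0.546 -0.021  0.235]
scene rack 608 [ 0.502 -0.081  0.085] [ 0.517 -0.049  0.118] [0.549 0.012 0.154]
scene bar 22 [ 0.508 -0.017  0.188] [0.511 0.016 0.194] [0.521 0.029 0.199]
side hooktop 43 [ 0.492 -0.051  0.236] [ 0.512 -0.029  0.241] [ 0.536 -0.005  0.256]
side hookmid 28 [ 0.504 -0.04   0.209] [ 0.508 -0.021  0.22 ] [ 0.543 -0.013  0.233]
side rack 211 [ 0.503 -0.073  0.085] [0.535 0.014 0.12 ] [0.552 0.022 0.153]
side bar 25 [ 0.505 -0.019  0.191] [0.514 0.004 0.197] [0.521 0.028 0.202]
```

View pics/m4.png

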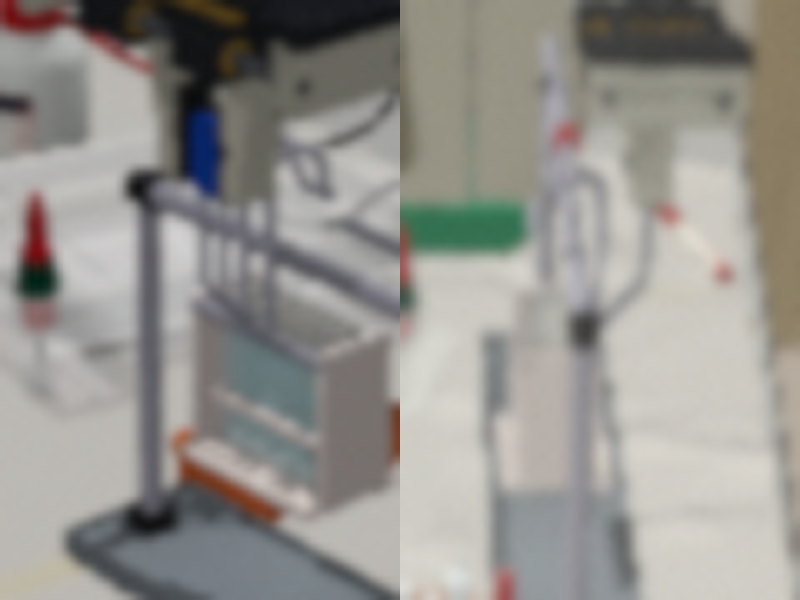

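The side crop shows the hook mouth spanning crop columns 545–607, with the bar running through it at about 575–585. The carrier is upright and the hook is clear above the bar. I'll check the x alignment numerically.

Run:
```python
import numpy as np
from h import *
q=np.load('side4.npz')
for x in(.512,.517,.522): print('seat',x,proj([x,-.032,.228],q).round(2),'bar gapend(post top)',proj([x-.005,.058,.19],q).round(2))
print('obs hook mid u',270+(576-400)/6.67,'v',160+235/6.67,' post u',270+(585-400)/6.67,'v',160+325/6.67, 'R post')
# post column u from dark/grey: side picture rows below the post top
print(proj([.513,.058,.1],q), 'post lower obs u',270+(578-400)/6.67,'row',160+450/6.67)
```

```text
seat 0.512 [297.89 188.61] bar gapend(post top) [298.94 208.8 ]
seat 0.517 [296.45 188.56] bar gapend(post top) [297.43 208.74]
seat 0.522 [295.01 188.52] bar gapend(post top) [295.93 208.69]
obs hook mid u 296.38680659670166 v 195.23238380809596  post u 297.736131934033 v 208.7256371814093 R post
[296.14432756 233.02374777] post lower obs u 296.6866566716642 row 227.4662668665667
```

Aligned to about 1 mm. Lowering.

```bash
python3 -m crank '[[[0,0,-0.004],[0,0,0],-1],[[0,0,-0.007],[0,0,0],-1],[[0,0,-0.008],[0,0,0],-1],[[0,0,-0.008],[0,0,0],-1],[[0,0,-0.006],[0,0,0],-1],[[0,0,-0.003],[0,0,0],-1],[[0,0,0],[0,0,0],-1],[[0,0,0],[0,0,0],-1]]'; python3 -m crank '[[[0,0,-0.002],[0,0,0],-1],[[0,0,0],[0,0,0],-1]]';  python3 -m crank '[[[0,0,-0.002],[0,0,0],-1],[[0,0,0],[0,0,0],-1]]'
```

```text
clock: 11.3
tool_pos: [0.4803, -0.0331, 0.1567]
orientation: [-180.0, 0.0, -176.8]
force: [0.7, -0.3, -1.3]
opening: 0.0241
gripper_force: 30.0
clock: 11.5
tool_pos: [0.4801, -0.0331, 0.1545]
orientation: [180.0, 0.0, -176.8]
force: [0.6, 0.4, -1.7]
opening: 0.0238
gripper_force: 30.0
clock: 11.7
tool_pos: [0.48, -0.0331, 0.1524]
orientation: [180.0, -0.0, -176.8]
force: [-0.3, 0.2, -0.7]
opening: 0.0235
gripper_force: 30.0
```

```bash
python3 -m crank '[[[0,0,-0.001],[0,0,0],-1],[[0,0,0],[0,0,0],-1]]';  python3 -m crank '[[[0,0,-0.001],[0,0,0],-1],[[0,0,0],[0,0,0],-1]]'
python3 - <<'E'
import numpy as np
from h import *
from plant import ctrl,imaging
import cv2
print(ctrl.get_obs()['force'])
for n in('scene','side'):
    P=[];C=[]
    for j in range(3):
        m=imaging.camera_model(n); p,d=imaging.snapshot(n); W=world(d,m); hsv=cv2.cvtColor(p,cv2.COLOR_BGR2HSV)
        k=((hsv[...,0]<8)|(hsv[...,0]>172))&(hsv[...,1]>90)&(abs(W[...,0]-.522)<.04)&(abs(W[...,2]-.22)<.025)&(W[...,1]<-.05)&(W[...,1]>-.33)
        v,u=np.nonzero(k); P.append(np.median(W[k],0)); C.append((u.mean(),v.mean(),k.sum()))
    C=np.mean(C,0); print(n,np.mean(P,0).round(4),C)
    # ray with plane x=0.5168-0.055y (vertical plane through the bar)
    ray=m['R'].T@np.linalg.inv(m['mtx'])@[C[0],C[1],1]; c=-m['R'].T@m['t']; nn=np.array([1,.055,0]); s=(.5165-nn@c)/(nn@ray); print('  plane hit',c+s*ray)
    np.savez(n+'5.npz',p=p,d=d,**m)
E
```

```text
clock: 11.9
tool_pos: [0.4802, -0.0332, 0.152]
orientation: [-180.0, 0.0, -176.8]
force: [-2.4, 0.3, 2.5]
opening: 0.0236
gripper_force: 30.0
clock: 12.1
tool_pos: [0.4803, -0.0332, 0.1516]
orientation: [-180.0, 0.1, -176.8]
force: [-4.8, 1.0, 9.2]
opening: 0.0238
gripper_force: 30.0
[-4.77845453  0.99824166  9.23477411]
scene [ 0.5182 -0.1489  0.2213] [291.98245614 200.23859649  19.66666667]
  plane hit [ 0.52427115 -0.14129357  0.21731962]
side [ 0.5227 -0.1387  0.226 ] [295. 179.   1.]
  plane hit [ 0.52281944 -0.11489889  0.2342515 ]
```

Contact came at a reading of about 0.152, so the hook is seated. Next I lift about 2 mm and slide along the bar toward the ring.

```bash
python3 -m crank '[[[0,0,0.002],[0,0,0],-1],[[0,0,0.002],[0,0,0],-1],[[0,0,0],[0,0,0],-1]]'; python3 -m crank '[[[0.0002,-0.004,0],[0,0,0],-1],[[0.0004,-0.008,0],[0,0,0],-1],[[0.0005,-0.009,0],[0,0,0],-1],[[0.0005,-0.009,0],[0,0,0],-1],[[0.0005,-0.009,0],[0,0,0],-1],[[0.0005,-0.009,0],[0,0,0],-1],[[0.0004,-0.008,0],[0,0,0],-1],[[0,0,0],[0,0,0],-1]]'
```

```text
clock: 12.7
tool_pos: [0.4802, -0.0331, 0.1546]
orientation: [180.0, 0.0, -176.8]
force: [0.2, 0.8, -2.3]
opening: 0.0236
gripper_force: 30.0
clock: 13.5
tool_pos: [0.483, -0.0902, 0.1545]
orientation: [-180.0, -0.0, -176.9]
force: [-0.4, -0.6, -2.9]
opening: 0.0235
gripper_force: 30.0
```

Sliding freely with no contact force. I'll go the rest of the way.

```bash
python3 -m crank '[[[0.0004,-0.007,0],[0,0,0],-1],[[0.0005,-0.009,0],[0,0,0],-1],[[0.0005,-0.009,0],[0,0,0],-1],[[0.0005,-0.009,0],[0,0,0],-1],[[0.0005,-0.009,0],[0,0,0],-1],[[0.0004,-0.007,0],[0,0,0],-1],[[0.0002,-0.004,0],[0,0,0],-1],[[0,0,0],[0,0,0],-1],[[0,0,0],[0,0,0],-1]]'; python3 look.py 6
python3 - <<'E'
import numpy as np,cv2
from h import *
for n in('scene6','side6'):
    q=np.load(n+'.npz'); W=world(q['d'],q); hsv=cv2.cvtColor(q['p'],cv2.COLOR_BGR2HSV)
    for nm,c in(('blue',(hsv[...,0]>100)&(hsv[...,0]<130)&(hsv[...,1]>110)),('red',((hsv[...,0]<8)|(hsv[...,0]>172))&(hsv[...,1]>80))):
        k=c&(abs(W[...,0]-.50)<.06)&(abs(W[...,1]+.145)<.06)&(W[...,2]>.16)
        v,u=np.nonzero(k); 
        if len(u): print(n,nm,k.sum(),u.mean(),v.mean(),np.median(W[k],0),W[k].min(0),W[k].max(0))
s=np.load('side6.npz')['p'];c=np.load('scene6.npz')['p']
R=lambda a:cv2.resize(a,(400,400),interpolation=cv2.INTER_CUBIC)
cv2.imwrite('pics/m6.png',np.hstack([R(c[170:240,260:330]),R(s[155:225,260:330])]))
q=np.load('scene6.npz'); print(proj([[.5243,-.1413,.217],[.486,-.143,.204]],q))
E
```

```text
clock: 14.4
tool_pos: [0.4861, -0.1431, 0.1545]
orientation: [180.0, -0.0, -176.8]
force: [-0.0, -1.1, -1.1]
opening: 0.0239
gripper_force: 30.0
[ 0.48606537 -0.14314691  0.1545459 ] [ 1.79997255e+02 -7.01925438e-04 -1.76847324e+02] [-0.04897374 -1.09198667 -1.09858283]
scene6 blue 65 280.6 205.93846153846152 [ 0.48302496 -0.14098467  0.2105862 ] [ 0.47817939 -0.15489898  0.1938991 ] [ 0.488047   -0.13159859  0.22636943]
side6 red 4 294.5 179.5 [ 0.52446318 -0.13429277  0.22465916] [ 0.52258499 -0.14216131  0.22302399] [ 0.52640565 -0.13187122  0.22790951]
[[291.98897029 200.34072745]
 [281.78037906 208.28494589]]
```

View pics/m6.png

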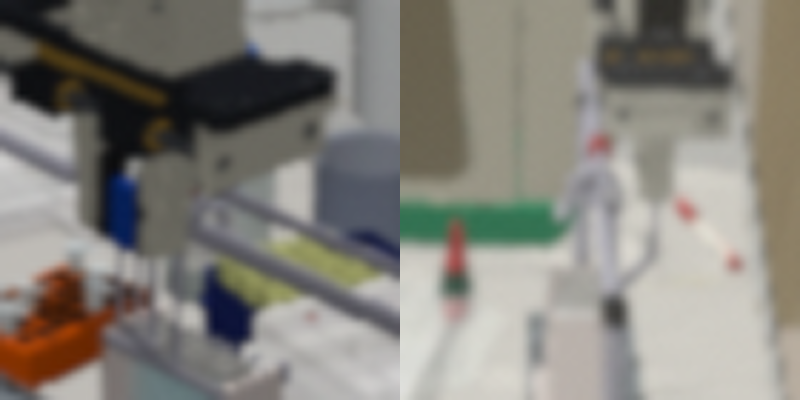

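The ring is hidden behind the finger in the scene crop. The side crop shows the hook directly below the ring. Next I seat it, release, rise and measure the hook against the ring from above.

```bash
python3 -m crank '[[[0,0,-0.0015],[0,0,0],-1],[[0,0,-0.001],[0,0,0],-1],[[0,0,0],[0,0,0],-1]]'; python3 -m crank '[[[0,0,0],[0,0,0],-0.2],[[0,0,0],[0,0,0],0],[[0,0,0],[0,0,0],0.2],[[0,0,0],[0,0,0],0.4],[[0,0,0],[0,0,0],0.4],[[0,0,0],[0,0,0],0.4],[[0,0,0],[0,0,0],0.4]]'; python3 -m crank '[[[0,0,0.01],[0,0,0],0.4],[[0,0,0.02],[0,0,0],0.4],[[0,0,0.03],[0,0,0],0.4],[[0,0,0.03],[0,0,0],0.4],[[0.02,0,0.03],[0,0,0],0.4],[[0.02,0,0.03],[0,0,0],0.4],[[0.02,0,0.02],[0,0,0],0.4],[[0.01,0,0],[0,0,0],0.4],[[0,0,0],[0,0,0],0.4],[[0,0,0],[0,0,0],0.4]]'; python3 look.py 7
cat > meas.py <<'E'
import sys,numpy as np,cv2
from h import *
t=sys.argv[1]
for n in('wrist','scene','side'):
    q=np.load(n+t+'.npz'); W=world(q['d'],q); hsv=cv2.cvtColor(q['p'],cv2.COLOR_BGR2HSV)
    red=((hsv[...,0]<8)|(hsv[...,0]>172))&(hsv[...,1]>90); blue=(hsv[...,0]>100)&(hsv[...,0]<130)&(hsv[...,1]>110)
    box=(q['d']>0)&(abs(W[...,0]-.51)<.06)&(abs(W[...,1]+.145)<.08)
    for nm,k in(('red',red&box&(W[...,2]>.2)&(W[...,2]<.24)),('blue',blue&box&(W[...,2]>.16)&(W[...,2]<.24)),
      ('bluetop',blue&box&(W[...,2]>.212)&(W[...,2]<.24)),
      ('hook',box&~red&~blue&(W[...,2]>.198)&(W[...,2]<.212)&(W[...,0]>.487)&(W[...,0]<.56)),('racktop',box&(W[...,2]>.10)&(W[...,2]<.13))):
        v,u=np.nonzero(k)
        if len(u)>2: P=W[k]; print(n,nm,len(u),(u.mean().round(1),v.mean().round(1)),P.mean(0).round(4),P.min(0).round(4),P.max(0).round(4),[np.round(a,1) for a in cv2.minAreaRect(P[:,:2].astype(np.float32)*1000)])
E
python3 meas.py 7
```

```text
clock: 14.85
tool_pos: [0.4862, -0.143, 0.1522]
orientation: [180.0, 0.0, -176.8]
force: [-0.9, 1.0, 0.5]
opening: 0.0239
gripper_force: 30.0
clock: 15.55
tool_pos: [0.4861, -0.1432, 0.1521]
orientation: [180.0, -0.0, -176.8]
force: [0.1, 0.0, -0.2]
opening: 0.0611
gripper_force: 0.0
clock: 16.55
tool_pos: [0.5552, -0.143, 0.3212]
orientation: [180.0, -0.1, -176.8]
force: [-0.2, 0.6, -0.9]
opening: 0.0614
gripper_force: 0.0
[ 0.55521667 -0.14303141  0.32115642] [ 1.79979656e+02 -1.07342097e-01 -1.76839735e+02] [-0.16928323  0.5817371  -0.85289558]
wrist red 212 (np.float64(279.2), np.float64(165.0)) [ 0.5205 -0.1444  0.2216] [ 0.5132 -0.1503  0.2004] [ 0.5288 -0.1384  0.2259] [array([ 521. , -144.3]), array([15.4, 11.9]), np.float64(1.4)]
wrist blue 307 (np.float64(282.8), np.float64(126.3)) [ 0.4861 -0.1432  0.2225] [ 0.4801 -0.1545  0.2089] [ 0.4915 -0.1315  0.2255] [array([ 485.7, -143. ]), array([10.7, 23.1]), np.float64(3.1)]
wrist bluetop 295 (np.float64(282.8), np.float64(126.5)) [ 0.4863 -0.1432  0.223 ] [ 0.4801 -0.1545  0.2123] [ 0.4915 -0.1315  0.2255] [array([ 485.7, -143
[... 1117 characters left out ...]
0.2231  0.198 ] [ 0.5352 -0.0669  0.2116] [array([ 513.8, -144.3]), array([155. ,  45.3]), np.float64(82.7)]
scene racktop 276 (np.float64(293.5), np.float64(235.2)) [ 0.52   -0.1563  0.1141] [ 0.4966 -0.1924  0.1   ] [ 0.5508 -0.0989  0.1294] [array([ 521.3, -144.6]), array([50.4, 94. ]), np.float64(5.9)]
side hook 23 (np.float64(296.7), np.float64(186.2)) [ 0.5157 -0.1268  0.2024] [ 0.4884 -0.1471  0.1983] [ 0.5405 -0.0828  0.2114] [array([ 509.5, -121.3]), array([44.7, 67. ]), np.float64(16.6)]
side racktop 107 (np.float64(292.1), np.float64(208.0)) [ 0.5295 -0.1273  0.114 ] [ 0.4962 -0.1853  0.1001] [ 0.5502 -0.0869  0.1296] [array([ 521.3, -137.5]), array([52.1, 99.1]), np.float64(3.9)]
```

Measured from above, the hook centre is at y = −0.1407 and the ring at −0.1443, about 3.6 mm apart along the bar. The carrier hangs at yaw 3.1°. I'll regrasp and slide the last 3.5 mm.

```bash
python3 -m crank '[[[-0.02,0,-0.02],[0,0,0],0.4],[[-0.02,0,-0.02],[0,0,0],0.4],[[-0.02,0,-0.02],[0,0,0],0.4],[[-0.01,0,-0.02],[0,0,0],0.4],[[0,0,-0.025],[0,0,0],0.4],[[0,0,-0.025],[0,0,0],0.4],[[0,0,-0.02],[0,0,0],0.4],[[0,0,-0.015],[0,0,0],0.4],[[0,0,-0.005],[0,0,0],0.4],[[0,0,0],[0,0,0],0.4],[[0,0,0],[0,0,0],0.4]]'; python3 -m crank '[[[0,0,0],[0,0,0],-1],[[0,0,0],[0,0,0],-1],[[0,0,0],[0,0,0],-1],[[0,0,0],[0,0,0],-1],[[0,0,0],[0,0,0],-1],[[0,0,0],[0,0,0],-1],[[0,0,0],[0,0,0],-1],[[0,0,0],[0,0,0],-1]]'
```

```text
clock: 17.8
tool_pos: [0.4865, -0.1432, 0.1529]
orientation: [-180.0, 0.1, -176.8]
force: [0.5, 0.4, 0.3]
opening: 0.0614
gripper_force: 0.0
clock: 18.6
tool_pos: [0.486, -0.1432, 0.1521]
orientation: [-180.0, -0.0, -176.8]
force: [-0.4, -1.1, 0.1]
opening: 0.0237
gripper_force: 30.0
```

```bash
python3 -m crank '[[[0,0,0.002],[0,0,0],-1],[[0.0001,-0.0015,0],[0,0,0],-1],[[0.0001,-0.002,0],[0,0,0],-1],[[0,0,0],[0,0,0],-1],[[0,0,-0.001],[0,0,0],-1],[[0,0,-0.001],[0,0,0],-1],[[0,0,0],[0,0,0],-1],[[0,0,0],[0,0,0],-1]]'; python3 -m crank '[[[0,0,0],[0,0,0],-0.2],[[0,0,0],[0,0,0],0],[[0,0,0],[0,0,0],0.2],[[0,0,0],[0,0,0],0.4],[[0,0,0],[0,0,0],0.4],[[0,0,0],[0,0,0],0.4],[[0,0,0],[0,0,0],0.4]]'; python3 -m crank '[[[0,0,0.01],[0,0,0],0.4],[[0,0,0.02],[0,0,0],0.4],[[0,0,0.03],[0,0,0],0.4],[[0,0,0.03],[0,0,0],0.4],[[0.02,0,0.03],[0,0,0],0.4],[[0.02,0,0.03],[0,0,0],0.4],[[0.02,0,0.02],[0,0,0],0.4],[[0.01,0,0],[0,0,0],0.4],[[0,0,0],[0,0,0],0.4],[[0,0,0],[0,0,0],0.4]]'; python3 look.py 8; python3 meas.py 8 | grep -v side
```

```text
clock: 19.4
tool_pos: [0.4863, -0.1466, 0.1522]
orientation: [-180.0, 0.0, -176.8]
force: [-0.5, -0.8, -0.5]
opening: 0.0237
gripper_force: 30.0
clock: 20.1
tool_pos: [0.4863, -0.1466, 0.1521]
orientation: [180.0, -0.0, -176.8]
force: [-0.4, -0.5, -0.9]
opening: 0.0612
gripper_force: 0.0
clock: 21.1
tool_pos: [0.5554, -0.1465, 0.3212]
orientation: [180.0, -0.1, -176.8]
force: [-0.2, -0.3, -0.3]
opening: 0.0614
gripper_force: 0.0
[ 0.55544849 -0.14649563  0.32115911] [ 1.79978402e+02 -1.07187874e-01 -1.76835626e+02] [-0.23618853 -0.29454811 -0.31345263]
wrist red 215 (np.float64(283.1), np.float64(164.9)) [ 0.5204 -0.1444  0.222 ] [ 0.5132 -0.1503  0.2164] [ 0.5285 -0.1385  0.2252] [array([ 520.9, -144.4]), array([15.1, 11.1]), np.float64(3.8)]
wrist blue 287 (np.float64(282.5), np.float64(125.7)) [ 0.4859 -0.1469  0.2221] [ 0.4805 -0.1581  0.2188] [ 0.4909 -0.1356  0.2248] [array([ 485.6, -146.9]), array([ 9.5, 22.3]), np.float64(3.1)]
wrist bluetop 287 (np.float64(282.5), np.float64(125.7)) [ 0.4859 -0.1469  0.2221] [ 0.4805 -0.1581  0.2188] [ 0.4909 -0.1356  0.2248] [array([ 485.6,
[... 725 characters left out ...]
-0.1643  0.1929] [ 0.5147 -0.1005  0.2259] [array([ 494.8, -129.9]), array([69.7, 14.1]), np.float64(67.3)]
scene bluetop 29 (np.float64(283.6), np.float64(204.6)) [ 0.4848 -0.152   0.2189] [ 0.4796 -0.1643  0.2129] [ 0.4883 -0.1421  0.2259] [array([ 484.3, -153.1]), array([22. ,  8.6]), np.float64(86.3)]
scene hook 39 (np.float64(292.6), np.float64(206.8)) [ 0.5203 -0.1488  0.2012] [ 0.487 -0.223  0.198] [ 0.5364 -0.0742  0.2114] [array([ 513.1, -147.4]), array([147.2,  48.5]), np.float64(84.3)]
scene racktop 269 (np.float64(294.5), np.float64(235.4)) [ 0.5212 -0.1595  0.1146] [ 0.4972 -0.1984  0.1002] [ 0.553  -0.0983  0.1298] [array([ 524.2, -148.7]), array([54.3, 98.4]), np.float64(2.6)]
```

The hook centre (y = −0.1445) now lies under the ring centre (−0.1444). The carrier hangs freely and level, and the robot is clear.

```bash
python3 -c "
from plant import close_job
print(close_job())"
```

```text
the job is handed in; nothing more can be done
None
```

The carrier hangs freely on the bar under the keeper rod, with its hook centred under the red ring to within about 1 mm by the wrist camera; the job was handed in at about 21 s, and I saw no contact with anything else, though I did not re-measure the other things on the bench.

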